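Get the denture soak box ready

TASK

Get the denture soak box ready for a dose of cleanser: tip its lid fully open (pressing the tab at its rear does it), and swing the pump bottle's spout round so that the outlet is above the middle of the open box. Only when both are done, press the pump cap all the way down and let it come fully back up, leaving the lid open and the spout over the box. Be gentle with the bottle and box, and leave the cup, water bottle, glasses case and pill box where they are.

Things in the scene. Friction and masses are not known exactly. Their poses are not given: they have to be found in the camera images.
- cap_top (a point): Centre of the flat round top (36 mm across) of the grey pump cap on the white pump bottle (68 mm thick, body 150 mm tall, clamped to the table on a steel foot 82 mm across). It lies on the bottle's upright axis, 210 mm above the table when the pump is up. The cap with its spout turns about this axis and is pressed straight down; the cap is 20 mm high, on a thin stem above a 34 mm grey collar.
- outlet (a point): Lower tip of the spout's outlet, 80 mm out from the bottle's axis and 186 mm above the table when the pump is up. The spout is a straight level bar fixed to the cap, 14 mm wide and 10 mm high (its top 206 mm above the table), running from the cap out to the outlet, which is a round downward nib 12 mm across at its end. At the start it points roughly away from the robot.
- box_mouth (a point): Centre of the rim of the grey soak box, 60 mm above the table. The box is fixed to the table on the left or on the right of the bottle (the cup stands on the other side), its centre about 80 mm from the bottle's axis; it is 80 mm long along this point's x axis, 70 mm wide along its y axis, walls 3 mm. The lid's pivot runs along y at 41 mm towards -x, on the side facing the robot, 64 mm above the table.
- tab (a point): Point on the upper face of the lid's rear tab, 36 mm from the lid's pivot. The tab is 42 mm long from the pivot and 40 mm wide, 5 mm thick; it is one piece with the white lid (80 x 72 mm) and sticks out over the box's -x side, towards the robot, sloping 35 degrees upwards when the lid is shut. Pressing it down tips the lid up about the pivot; at full opening it slopes 31 degrees downwards.
- lid (a joint): Lid angle in rad: 0 shut, 1.15 fully open (stop). Light friction holds it wherever it is left; the tab needs about 2 N.
- swivel (a joint): Turn of the pump cap and spout about the bottle's upright axis in rad, counter-clockwise from above; 0 when the spout points along the bottle's own front-to-back line away from the robot, range -2.6 to 2.6. Light friction (under 1 N at the spout) holds it wherever it is left.
- pump (a joint): Pump stroke in m: 0 up, 0.018 fully down. The spring needs 3 N to start and 8 N at the bottom, and lifts the cap again when it is let go.
- cup_rim (a point): Centre of the mouth of the loose white cup (no handle), 66 mm across and 90 mm tall, on the other side of the bottle from the box. Leave alone.
- water: Loose clear water bottle, 62 mm thick, 190 mm tall; origin at the centre of its underside. Leave alone.
- glasses_case: Loose black glasses case, 60 x 150 x 34 mm, long along y; origin at the centre of its underside. Leave alone.
- pill_box: Loose white flat pill box, 36 x 150 x 25 mm, long along y, lying beyond the bottle; origin at the centre of its underside. Leave alone.
There are look-alikes about, which are no part of the job. Leave any black, brown or yellow look-alike of the part that bears box_mouth alone.

How it is judged:
On the way, in this order (a step that is already met when the one before it is completed fails the run):
1. lid tipped open and spout outlet over the middle of the box, pump still up (value of joint lid above 0.9 rad and horizontal distance between outlet and box_mouth below 0.024 m and value of joint pump below 0.005 m), for 0.2 s.
2. pump cap pressed all the way down with lid open and outlet over the box (value of joint lid above 0.9 rad and horizontal distance between outlet and box_mouth below 0.024 m and value of joint pump above 0.014 m), for 0.1 s.
At the end, for the whole second after the job is handed in: The lid is open by more than 0.9 rad, the outlet is within 24 mm (seen from above) of the box mouth's centre, the pump is back up (less than 3 mm down), and the cup and water bottle stand upright (value of joint lid above 0.9 rad and horizontal distance between outlet and box_mouth below 0.024 m and value of joint pump below 0.003 m and angle between each of cup_rim, water's own z axis and vertical below 0.1 rad); the robot touches nothing.
It fails at once if the pump is pressed by more than 7 mm while the lid is not open or the outlet is not over the middle of the box (value of joint pump above 0.007 m and not (value of joint lid above 0.9 rad and horizontal distance between outlet and box_mouth below 0.024 m)).
It fails at once if the pump bottle is pushed with more than 40 N (contact force between dispenser and anything else above 40 N).
It fails at once if the soak box is pushed with more than 40 N (contact force between soak_box and anything else above 40 N).
It fails at once if the cup, water bottle, glasses case or pill box is moved by more than 30 mm (distance of any of cup_rim, water, glasses_case, pill_box from where it was at the start of the episode above 0.03 m).
It also fails if it takes over 48 s, if anything falls off the work surface, if the arm or the gripper's body presses on something with over 40 N, if the wrist force passes 120 N, or if a joint passes its speed limit or range.

ROBOT

A 6-joint arm with a two-finger parallel gripper is mounted at the origin on the work surface. World frame = base frame: x ahead of the robot, y to its left, z up, the work surface at z = 0. Lengths are in m, angles in rad, forces in N, time in s.
With the tool pointing down it reaches from about 0.275 to 0.875 m from the base axis. Payload 12.5 kg.
Tool frame: the origin (TCP) lies at the very end of the fingers, on their centre line; the grasp point (between the pads) lies 19 mm behind it; x points along the fingers, y is the direction in which the jaws open and shut, and the axes are right-handed (so a half turn about x gives the same grasp; the last joint's range is limited). The gripper opens to 85 mm and grips with 20 to 120 N. Pads are 22 mm wide; open, the fingers measure 114 mm over their backs; the gripper's body (76 mm by 85 mm) begins 54 mm behind the grasp point. The pads swing forward as they close: fully open they stand 13 mm farther back than shut.
Start: joints at [-1.397, 0.351, 1.652, -0, 1.139, -0.085], TCP at [0.141, -0.532, 0.231] pointing down, gripper open.
Joint ranges: [-2.75, 2.75], [-0.79, 2.1], [0.01, 2.65], [-1.57, 4.71], [0.07, 3.14], [-2.87, 2.87]. Speed limits (rad/s): [2.22, 2.22, 2.79, 3.14, 3.14, 3.14].

INTERFACE

Orientations are given as a 3x3 rotation matrix whose columns are the frame's x, y, z axes.
In Python, from bench import manip gives the robot as it stands. Calls block until the motion is done:
- manip.move_ptp(position, orientation): joint-space move of the TCP to a pose.
- manip.move_l(position, attitude=None, max_speed=0.15): straight line of the TCP; attitude=None keeps the orientation; max_speed is the mean speed in m/s.
- manip.move_j(angles): joint-space move.
- manip.set_gripper(opening, effort=None): opening from 0.0 (shut) to 1.0 (fully open); effort is the grip in N (None keeps the last); returns when the fingers have stopped.
- manip.dwell(seconds).
- manip.inverse_kinematics(position, orientation): joint angles nearest the present ones, or None.
- manip.grab_frame(name): name is "scene" or "top" or "wrist"; returns (picture, depth): 400x640x3 uint8, red, green, blue; 400x640 float32, m along the optical axis (not along the pixel's ray), 0 where there is no reading.
- manip.get_calibration(name): a dict with "camera_matrix" (3x3 intrinsics, pixels), "R" (3x3) and "t" (3): a world point X has camera coordinates R X + t. Camera axes: x right, y down, z forward; pixel columns grow to the right and rows downward; lengths in m; the calibration is good to about 2 mm. A picture is of the moment at which its call begins: read the wrist's pose just before it. get_calibration takes no time and is no camera call; for the wrist camera it gives the pose at the moment of the call.
A pose or a line that the arm cannot do raises manip.Unreachable and nothing moves.
- manip.sign_off(): hands the job in, once; it reports no verdict.
Trained networks look in the newest picture that a camera, given by its name, has taken for a name from the list of things; names that differ only in an ending like _2 or _b are one class to them, and where a whole thing is asked for, a point or a joint stands for the part that bears it (a point fixed in the world has none). Each returns a list of dicts, best first, with "confidence" (0 to 1); they miss things now and then, are a little off and sometimes report something else, mostly with a low value. They report only what shows in the picture. A call takes as long as a camera call. They do not tell look-alikes from the thing itself.
- manip.look_for(camera, name): "at" ([x, y, z] in m, in world coordinates, good to about 4 mm: the middle of the surface that is visible of it).
Readings, each from a call of its own:
- manip.current_time(): time.
- manip.current_qpos(): joint angles.
- manip.current_joint_vel(): joint speeds.
- manip.current_joint_torque(): joint torques, N m.
- manip.current_ee_pos(): TCP position.
- manip.current_tcp_rot(): TCP orientation.
- manip.current_force(): force on the tool from outside, world axes, zero at the start.
- manip.current_ft_torque(): the same for the moment, N m.
- manip.current_grip_width(): opening from 0.0 (shut) to 1.0 (fully open).
Only numpy, scipy, OpenCV 4.12 (cv2) and the standard library are available. Lean on these libraries where they do the work, as an engineer would, in place of code of your own. Each camera call takes 0.05 s, during which the arm holds its last target.

## Working session

There is one attempt and no reset: what is moved stays moved. The work goes in short steps, each a Python script; the robot and the scene stay as the last script left them, time stands still between calls to the robot, and variables do not carry over. Pictures are saved under pics/ and viewed, and the job is handed in when it is done.

```bash
mkdir -p pics; ls; cat > h.py <<'E'
from bench import manip
import numpy as np, cv2
def snap(cam,fn):
    p,d=manip.grab_frame(cam); cv2.imwrite('pics/'+fn+'.png',p[:,:,::-1]); np.save('pics/'+fn+'.npy',d); return p,d
def unproj(cam,d):
    c=manip.get_calibration(cam);K=np.array(c['camera_matrix']);R=np.array(c['R']);t=np.array(c['t'])
    v,u=np.mgrid[0:d.shape[0],0:d.shape[1]]
    P=np.stack([(u-K[0,2])/K[0,0]*d,(v-K[1,2])/K[1,1]*d,d],-1)
    return (P-t)@R
E
python3 - <<'E'
from h import *
for c in ['scene','top']:
    snap(c,c+'0')
    for n in ['cap_top','outlet','box_mouth','tab','lid','cup_rim','water','glasses_case','pill_box']:
        print(c,n,[(np.round(r['at'],3).tolist(),round(r['confidence'],2)) for r in manip.look_for(c,n)])
print(manip.current_time(),manip.current_tcp_rot())
E
```

```text
pics
scene cap_top [([0.617, 0.045, 0.203], 0.52)]
scene outlet [([0.612, 0.048, 0.209], 0.76)]
scene box_mouth [([0.461, 0.008, 0.067], 0.94), ([0.624, -0.047, 0.068], 0.93), ([0.548, -0.175, 0.062], 0.87), ([0.844, -0.151, 0.065], 0.73)]
scene tab [([0.531, -0.174, 0.066], 0.94), ([0.835, -0.152, 0.069], 0.93), ([0.604, -0.04, 0.07], 0.8), ([0.442, 0.006, 0.062], 0.71), ([0.595, 0.122, 0.06], 0.64)]
scene lid [([0.606, -0.046, 0.068], 0.94), ([0.44, 0.008, 0.067], 0.72), ([0.831, -0.145, 0.066], 0.65), ([0.53, -0.174, 0.068], 0.59)]
scene cup_rim [([0.595, 0.122, 0.057], 0.67)]
scene water [([0.575, 0.277, 0.103], 0.83)]
scene glasses_case [([0.709, -0.196, 0.033], 0.81), ([0.794, 0.055, 0.025], 0.31)]
scene pill_box [([0.793, 0.057, 0.024], 0.73)]
top cap_top [([0.61, 0.049, 0.208], 0.84)]
top outlet [([0.611, 0.047, 0.202], 0.89), ([0.784, 0.065, 0.027], 0.32)]
top box_mouth [([0.442, 0.007, 0.063], 0.98), ([0.832, -0.146, 0.063], 0.96), ([0.603, -0.041, 0.066], 0.81), ([0.531, -0.172, 0.058], 0.8), ([0.61, 0.049, 0.207], 0.21)]
top tab [([0.533, -0.172, 0.062], 0.89), ([0.603, -0.042, 0.069], 0.74), ([0.445, 0.009, 0.064], 0.69), ([0.833, -0.152, 0.067], 0.58)]
top lid [([0.53, -0.177, 0.062], 0.97), ([0.606, -0.044, 0.066], 0.89), ([0.442, 0.008, 0.064], 0.75), ([0.696, -0.189, 0.034], 0.66), ([0.835, -0.148, 0.066], 0.64)]
top cup_rim [([0.584, 0.124, 0.035], 0.91)]
top water [([0.551, 0.282, 0.127], 0.66), ([0.782, 0.066, 0.024], 0.34)]
top glasses_case [([0.694, -0.19, 0.036], 0.83), ([0.603, 0.051, 0.208], 0.26)]
top pill_box [([0.78, 0.065, 0.025], 0.97)]
1.0 [[-1.25467786e-05  2.55973682e-01 -9.66683751e-01]
 [ 5.64961370e-05 -9.66683749e-01 -2.55973682e-01]
 [-9.99999998e-01 -5.78255427e-05 -2.33275725e-06]]
```

View pics/scene0.png

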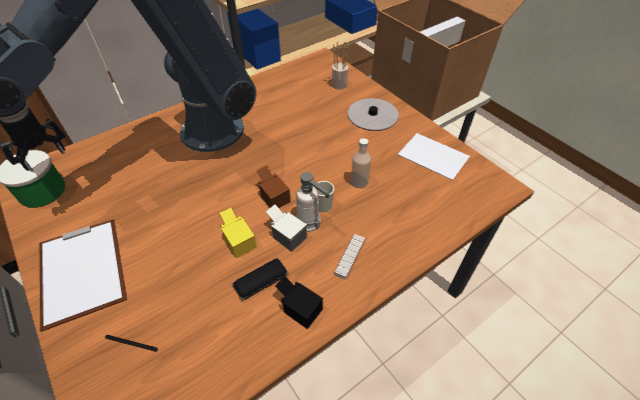

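View pics/top0.png

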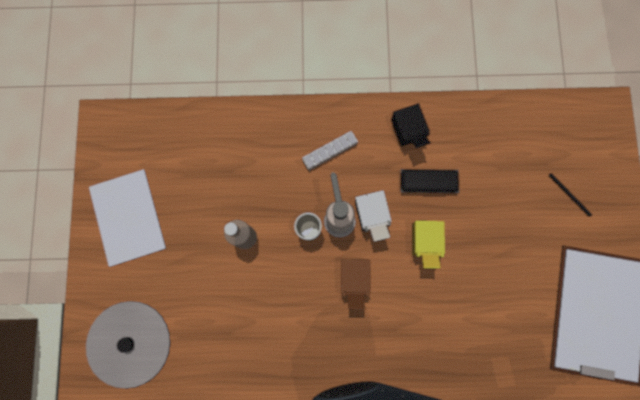

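The target box, with a grey body and white lid, is at top px (374,215), just right of the bottle at (341,215). The brown box at (355,280) is close in front of it, and the yellow one is at (429,243). Next I'll measure from depth.

```bash
python3 - <<'E'
from h import *
for c in ['top','scene']:
    p=cv2.imread(f'pics/{c}0.png'); d=np.load(f'pics/{c}0.npy'); X=unproj(c,d)
    ok=d>0
    x,y,z=X[...,0],X[...,1],X[...,2]
    tab=ok&(abs(x-.6)<.3)&(abs(y)<.3)&(z<.01); print(c,'table z',np.median(z[tab]))
    sat=p.max(2).astype(int)-p.min(2)
    m=ok&(x>.5)&(x<.68)&(y>-.12)&(y<.01)&(z>.04)&(z<.12)&(sat<50)&(p.min(2)>90)
    lid=m&(z<.08)&(z>.055)
    Q=X[lid]; r=cv2.minAreaRect((Q[:,:2]*1000).astype(np.float32)); print('lid',len(Q),r,np.median(Q[:,2]))
    for lo,hi in [(.05,.06),(.06,.066),(.066,.07),(.07,.075),(.075,.08),(.08,.1)]:
        q=X[m&(z>=lo)&(z<hi)]
        if len(q): print(lo,len(q),np.round(q.mean(0),3),np.round(q.min(0),3),np.round(q.max(0),3))
    hi=ok&(abs(x-.63)<.14)&(abs(y-.04)<.13)&(z>.17)&(z<.24)
    Q=X[hi]; print('cap+spout',len(Q),Q.min(0),Q.max(0), cv2.minAreaRect((Q[:,:2]*1000).astype(np.float32)))
    q=X[hi&(z>.2065)]; print('cap',len(q),q.mean(0), cv2.minEnclosingCircle((q[:,:2]*1000).astype(np.float32)) if len(q) else 0)
    q=X[hi&(x>.65)]; print('sp',len(q),q.mean(0),q.max(0))
    cv2.imwrite(f'pics/{c}_crop.png',cv2.resize(p[140:300,270:450] if c=='top' else p[140:300,210:390],None,fx=4,fy=3.75,interpolation=cv2.INTER_CUBIC)[:600,:720])
c=manip.get_calibration('top');print(c)
E
```

```text
top table z -0.00026757540847240725
lid 1117 ((598.4702758789062, -43.52334976196289), (118.9099349975586, 72.6239013671875), 11.608388900756836) 0.06826028454767635
0.05 10 [ 0.617 -0.033  0.057] [ 0.587 -0.083  0.05 ] [0.642 0.002 0.06 ]
0.06 242 [ 0.601 -0.043  0.064] [ 0.568 -0.083  0.06 ] [ 0.659 -0.002  0.066]
0.066 515 [ 0.611 -0.041  0.068] [ 0.562 -0.08   0.066] [0.661 0.003 0.07 ]
0.07 288 [ 0.62  -0.036  0.072] [ 0.556 -0.072  0.07 ] [0.66  0.002 0.075]
0.075 64 [ 0.565 -0.051  0.078] [ 0.539 -0.072  0.075] [ 0.657 -0.004  0.08 ]
0.08 89 [ 0.547 -0.054  0.084] [ 0.538 -0.074  0.08 ] [ 0.56  -0.035  0.09 ]
cap+spout 405 [0.57846062 0.02705962 0.17103547] [0.68186041 0.06299179 0.21508306] ((630.4105224609375, 44.942447662353516), (103.81193542480469, 33.52363967895508), 2.1257476806640625)
cap 251 [0.60773154 0.04586401 0.20945199] ((624.9976196289062, 52.602176666259766), 47.12833786010742)
sp 80 [0.66435931 0.05592419 0.20509429] [0.68186041 0.06299179 0.20953724]
scene table z -0.0005961383271203117
lid 635 ((603.0209350585938, -41.417442321777344), (111.52884674072266, 
[... 556 characters left out ...]
 0.17001761] [0.68323131 0.06700063 0.21443112] ((632.5980834960938, 51.902313232421875), (101.43345642089844, 32.98724365234375), 12.80000114440918)
cap 124 [0.61105724 0.04690082 0.20920136] ((629.88037109375, 51.58070373535156), 48.24189758300781)
sp 70 [0.66891225 0.05662027 0.20204813] [0.68323131 0.06700063 0.20957983]
{'camera_matrix': array([[506.08682194,   0.        , 328.24249022],
       [  0.        , 506.08682194, 197.4508674 ],
       [  0.        ,   0.        ,   1.        ]]), 'R': array([[-0.02023522, -0.99972197, -0.01210407],
       [-0.98412027,  0.02205189, -0.17612782],
       [ 0.17634577,  0.00834787, -0.98429289]]), 't': array([0.08502872, 0.64791575, 1.20777169])}
```

```bash
python3 - <<'E'
from h import *
d=np.load('pics/top0.npy'); X=unproj('top',d)
z=X[...,2]
print('z mm cols 330-350 rows 168-240'); 
for r in range(170,250,4): print(r,(z[r,326:396:3]*1000).astype(int))
E
```

```text
z mm cols 330-350 rows 168-240
170 [-1  2  0 -1  1  2  2  3 -3 -1 -4  0 -1 -1  0  0  0  0  1 -2  4  0  0 -4]
174 [ -4   0 200 206   1   2   0  -3   0  -1   1  -2   2   0   0  -3   6   0
   0   6  -6  -2   0   1]
178 [  2   0 204 206   0   3   3   0  -2  -2  -2  -4   0  -2   0  -1   0  -1
   0   5   0  -3   7  -1]
182 [ -1   3 205 208   0  -1   0   0  -1   0   1  -1   2  -2  -1  -1  -1   0
  -1   0   2   1  -3   0]
186 [ -6  -2  -3 209 204   0  -1  -1   0  -5   0  -1   4   0   0  -4  -4   4
   2   0   1   0   2  -4]
190 [ -3   0  -1 204 206  -2   0   2  -1   1   3  -1   2   3   0  -3  -1   0
   0  -3   1  -1  -2   0]
194 [   1    0   -6  206 1303   -4   -3   -1   -3   -1    2   -4    2   -3
   67   68   69   70   69   71    0    4    1   -1]
198 [ -1   0  -1 204 206 205  -3  -3   0  -3  68  70  73  70  71  72  71  67
  67  69   0   4   2  -3]
202 [  0   1   3 140 213 209 208 131   0   1  36  70  70  67  65  72  68  63
  68  66  67  -1  -1  -3]
206 [  0 134 141 208 213 208 209 206 141  -3   9  69  72  72  70  70  66  69
  68  68  64  -2   0   5]
210 [  1 141 149 211 214 208 211 210 143
[... 238 characters left out ...]
  65
  66  60  64  67   0  -4]
222 [ 34 133 141 141 144 149 143 142 136  86   1   1  62  70  63  67  65  65
  65  67  69  69  -5  -1]
226 [  5  74 125 134 135 140 139 130 101   6  -5   0  40  64  61  69  67  70
  73  72  71   1  -1  -2]
230 [ -4   4  48  83 101  97  87  57   3  -4  -3   0   6  63  -2  67  68  70
  72  76  79  -4   0   0]
234 [ 4  1  8 10  6 26  0  1  5  1  0  0 -1 -2  3  0 79 76 78 75 83 -2 -2  3]
238 [  -2 1303    0    0   -1    0    0    0    0   -1   -1   -3    3    0
    0    0   86   86   87   84   82    2    0    0]
242 [-3  3  0 -1  2 -1 -2  0  2 -3 -1  3 -1 -3 -2 -2 -4 -1 -1  0 -1  0  4 -3]
246 [ 0 -1  1 -3  2 -1 -5  2 -5 -2  0  0  0  1  0 -2  2 -5 -1  2 -1  0  3  0]
```

View pics/top_crop.png

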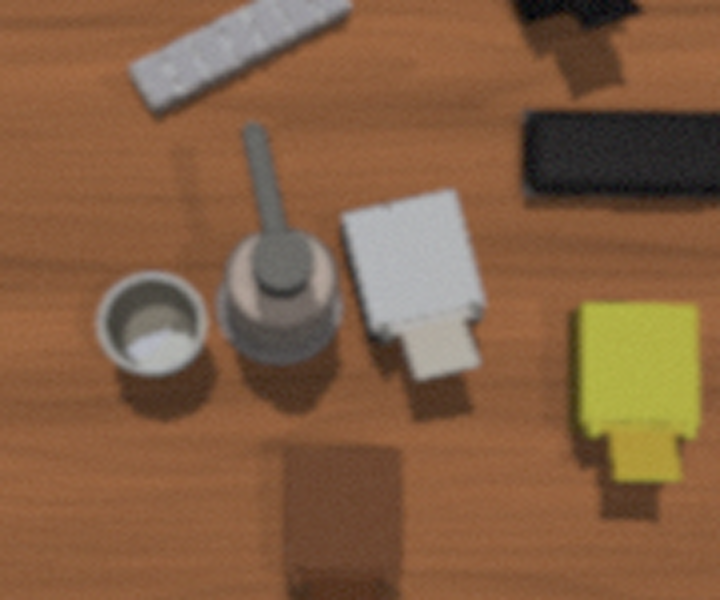

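View pics/scene_crop.png

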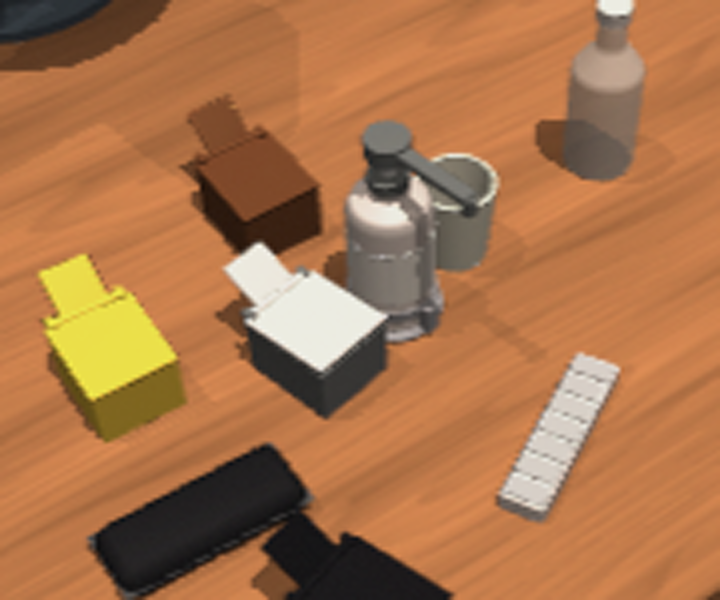

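```bash
cat > fit.py <<'E'
from h import *
from scipy.optimize import minimize
def sdrect(P,c,a,x0,x1,hw):
    ca,sa=np.cos(a),np.sin(a); q=P-c; u=q[:,0]*ca+q[:,1]*sa; v=-q[:,0]*sa+q[:,1]*ca
    du=np.maximum(x0-u,u-x1); dv=abs(v)-hw
    return np.where((du>0)&(dv>0),np.hypot(du,dv),np.maximum(du,dv))
def fitfoot(P,sd,p0):
    # points must be inside; the footprint boundary must be tight: add coverage term via template grid->nearest pt
    from scipy.spatial import cKDTree
    T=cKDTree(P)
    g=np.stack(np.meshgrid(np.arange(-.09,.12,.0025),np.arange(-.09,.12,.0025)),-1).reshape(-1,2)
    def cost(p):
        s=sd(P,p); out=np.minimum(np.maximum(s,0),.008).sum()/len(P)
        G=g+p[:2]; G=G[sd(G,p)<0]
        dd,_=T.query(G); return out*3+np.minimum(np.maximum(dd-.002,0),.008).mean()*3
    best=minimize(cost,p0,method='Nelder-Mead',options=dict(initial_simplex=[np.array(p0)+e for e in [[0,0,0],[.008,0,0],[0,.008,0],[0,0,.1]]],xatol=1e-5,fatol=1e-8,maxiter=600))
    return best.x,best.fun
def capfit(X,ok,p0):
    x,y,z=X[...,0],X[...,1],X[...,2]
    m=ok&(np.hypot(x-p0[0],y-p0[1])<.11)&(z>.195)&(z<.23)
    P=X[m][:,:2]
    return fitfoot(P,lambda P,p:np.minimum(np.hypot(*(P-p[:2]).T)-.018,sdrect(P,p[:2],p[2],0,.086,.007)),p0)
def lidfit(X,ok,p0):
    x,y,z=X[...,0],X[...,1],X[...,2]
    m=ok&(x>.52)&(x<.69)&(y>-.12)&(y<.012)&(z>.058)&(z<.1)
    P=X[m][:,:2]
    return fitfoot(P,lambda P,p:np.minimum(sdrect(P,p[:2],p[2],-.041,.040,.036),sdrect(P,p[:2],p[2],-.0755,-.03,.02)),p0)
E
python3 - <<'E'
from fit import *
for c in ['top','scene']:
    d=np.load(f'pics/{c}0.npy'); X=unproj(c,d); ok=d>0
    r=capfit(X,ok,[.606,.047,.15]); print(c,'cap',r, 'outlet',r[0][:2]+.08*np.array([np.cos(r[0][2]),np.sin(r[0][2])]))
    l=lidfit(X,ok,[.618,-.039,.21]); print(c,'lid',l); v=l[0][:2]-r[0][:2]; print(np.hypot(*v),np.arctan2(v[1],v[0]))
for c in ['wrist']:
    snap(c,'wrist0')
E
```

```text
top cap (array([0.59577348, 0.04386075, 0.17526116]), np.float64(1.1431075288071273e-05)) outlet [0.67454796 0.05780998]
top lid (array([ 0.61469361, -0.03989748,  0.20746443]), np.float64(0.00016822397068290366))
0.08586858382796822 -1.3486351251890676
scene cap (array([0.59906266, 0.04506065, 0.18267023]), np.float64(0.0002558647556135)) outlet [0.67773163 0.05959313]
scene lid (array([ 0.61685439, -0.03787975,  0.22059412]), np.float64(0.0007229035956269214))
0.0848272022041107 -1.3594864654033705
```

View pics/wrist0.png

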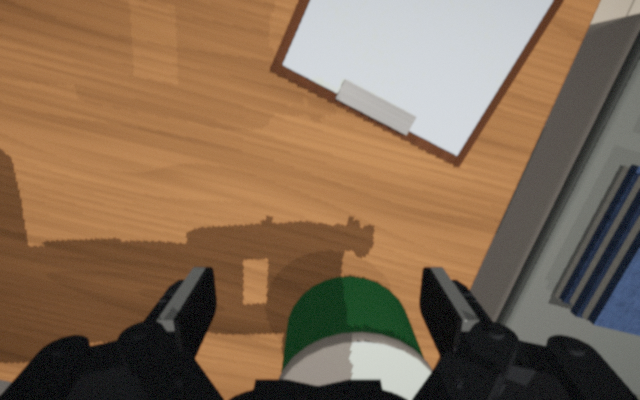

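The wrist view shows a green tub right under the gripper, at px (350,340). I'll lift straight up first and then look from above the bottle.

```bash
cat >> h.py <<'E'
def Rz(a,tilt=0.0):
    # tool pointing down, tool y = (sin a,-cos a,0); tilt>0 leans gripper body to the -x' side (towards robot)
    ex=np.array([np.cos(a),np.sin(a),0]); ez=np.array([0,0,1.])
    x=-np.cos(tilt)*ez+np.sin(tilt)*ex
    y=np.array([np.sin(a),-np.cos(a),0]); z=np.cross(x,y)
    return np.stack([x,y,z],1)
E
python3 - <<'E'
from h import *
c=manip.get_calibration('wrist');R=np.array(c['R']);t=np.array(c['t']);print('cam pos',-R.T@t,'axis',R[2], c['camera_matrix'][0,0])
p=manip.current_ee_pos()
manip.set_gripper(0.0,20)
manip.move_l([p[0],p[1],.40])
manip.move_ptp([.50,.0,.40],Rz(.21))
print(manip.current_time(),manip.current_ee_pos())
c=manip.get_calibration('wrist');R=np.array(c['R']);t=np.array(c['t']);print('cam pos',-R.T@t,'axis',R[2])
p,d=snap('wrist','w1')
for n in ['cap_top','outlet','box_mouth','tab']:
    print(n,[(np.round(r['at'],3).tolist(),round(r['confidence'],2)) for r in manip.look_for('wrist',n)])
print(manip.current_time(),manip.current_force())
E
```

```text
cam pos [ 0.21747091 -0.51018108  0.37195352] axis [-0.29782656 -0.07991883 -0.9512688 ] 354.5583821248255
5.3833 [ 0.50002724 -0.00061855  0.3999591 ]
cam pos [0.57765423 0.01707005 0.54061416] axis [-0.30141454 -0.06517975 -0.95126278]
cap_top [([0.6, 0.045, 0.212], 0.72)]
outlet [([0.599, 0.045, 0.212], 0.64)]
box_mouth [([0.447, 0.01, 0.067], 0.72), ([0.534, -0.164, 0.065], 0.57), ([0.607, -0.04, 0.067], 0.56)]
tab [([0.534, -0.171, 0.064], 0.64), ([0.442, 0.013, 0.064], 0.62), ([0.61, -0.04, 0.07], 0.56), ([0.565, 0.273, 0.125], 0.32)]
5.6333 [-0.0873128   0.26325233  1.05451079]
```

View pics/w1.png

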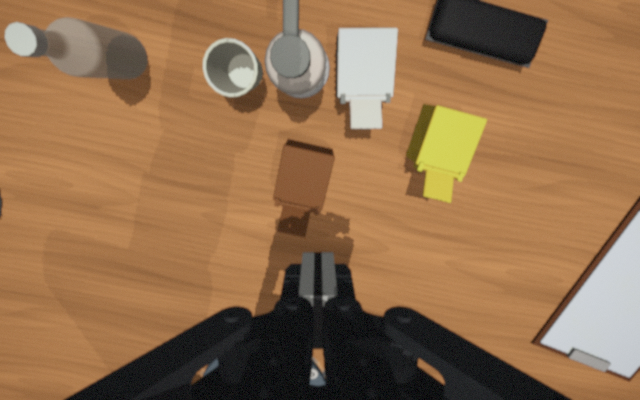

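The wrist view shows the cap at px (291,57), the target lid at (367,60) with its tab at (366,112), and the brown box in front at (303,175). Next I'll fit the geometry with this cloud.

```bash
python3 - <<'E'
from fit import *
d=np.load('pics/w1.npy'); X=unproj('wrist',d); ok=d>0
x,y,z=X[...,0],X[...,1],X[...,2]
m=ok&(np.hypot(x-.6,y-.045)<.035)&(z>.19)&(z<.23); P=X[m]
print(len(P),P.mean(0),P.min(0),P.max(0))
q=P[P[:,2]>.205]; print(np.median(q[:,2]))
# cap circle only: points on robot side define center
v,u=np.nonzero(m); print(u.min(),u.max(),v.min(),v.max())
g=m&(v.max()-np.arange(400)[:,None]<33); Q=X[g]; print(cv2.minEnclosingCircle((Q[:,:2]*1000).astype(np.float32)), Q.mean(0))
l=lidfit(X,ok,[.618,-.039,.21]); print('lid',l)
tp=X[ok&(np.abs(x-.552)<.02)&(abs(y+.052)<.022)&(z>.06)&(z<.1)]; print('tab pts',tp.mean(0),tp.min(0),tp.max(0))
E
python3 - <<'E'
import cv2
p=cv2.imread('pics/w1.png'); cv2.imwrite('pics/w1c.png',cv2.resize(p[0:140,230:430],None,fx=4,fy=4,interpolation=cv2.INTER_CUBIC))
E
```

```text
1816 [0.60338666 0.04672473 0.20674603] [0.57963121 0.0280912  0.19017904] [0.63486445 0.06365588 0.21048649]
0.207870990597351
270 310 9 77
((597.262939453125, 45.89976501464844), 17.855600357055664) [0.59442407 0.04498191 0.20760045]
lid (array([ 0.61603338, -0.03760308,  0.21536391]), np.float64(0.00012248138608599797))
tab pts [ 0.55645719 -0.04975605  0.07698741] [ 0.53815719 -0.07242287  0.0651465 ] [ 0.57197195 -0.03007026  0.08623775]
```

View pics/w1c.png

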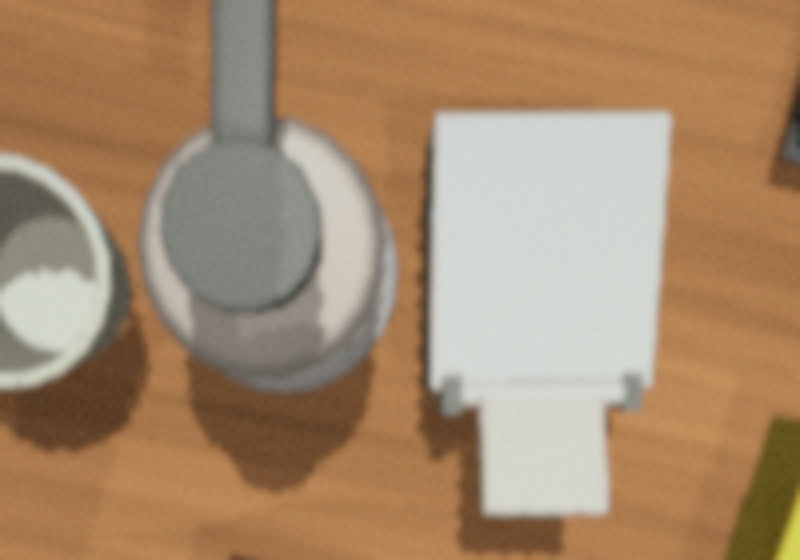

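Fits: cap axis (0.597, 0.0455), lid centre (0.616, -0.038), yaw 0.213. The two are 85 mm apart, which matches the roughly 80 mm given. I'll press the tab with closed fingers tilted back, watching the force.

```bash
cat >> h.py <<'E'
CAP=np.array([.597,.0455]); BOX=np.array([.616,-.038]); YAW=.213
EX=np.array([np.cos(YAW),np.sin(YAW)])
E
python3 - <<'E'
from h import *
T=BOX-.071*EX; R=Rz(YAW,.4); print(T)
manip.move_ptp([*T,.16],R)
manip.move_l([*T,.105]); f0=np.array(manip.current_force())
print(manip.current_time(),manip.current_ee_pos(),f0)
def go(z,v):
    manip.move_l([*T,z],max_speed=v); f=np.array(manip.current_force())-f0
    print(round(z,4),np.round(manip.current_ee_pos(),4),np.round(f,2)); return np.linalg.norm(f)
for z in [.08,.068,.06,.056]:
    if go(z,.05)>12: break
else:
    z=.056
    while z>.046:
        z-=.0015
        if go(z,.03)>6: break
print(manip.current_time()); snap('wrist','w2'); snap('scene','s2')
E
```

```text
[ 0.54660452 -0.05300891]
7.1333 [ 0.54728603 -0.05290996  0.1058625 ] [-0.32656638  0.17430559  0.2973472 ]
0.08 [ 0.5468 -0.053   0.0801] [ 0.33 -0.05 -0.05]
0.068 [ 0.5466 -0.053   0.068 ] [ 0.24 -0.51 -1.24]
0.06 [ 0.5465 -0.0529  0.06  ] [ 0.35  0.04 -0.35]
0.056 [ 0.5466 -0.053   0.056 ] [-0.13  0.59 -0.1 ]
0.0545 [ 0.5465 -0.053   0.0545] [ 0.84 -0.81 -0.43]
0.053 [ 0.5466 -0.053   0.0529] [-0.13 -0.43 -0.31]
0.0515 [ 0.5465 -0.053   0.0514] [ 0.01  0.2  -0.19]
0.05 [ 0.5468 -0.053   0.0501] [0.   0.24 4.04]
0.0485 [ 0.547  -0.053   0.0496] [-8.75  0.33 20.02]
9.9833
```

View pics/w2.png

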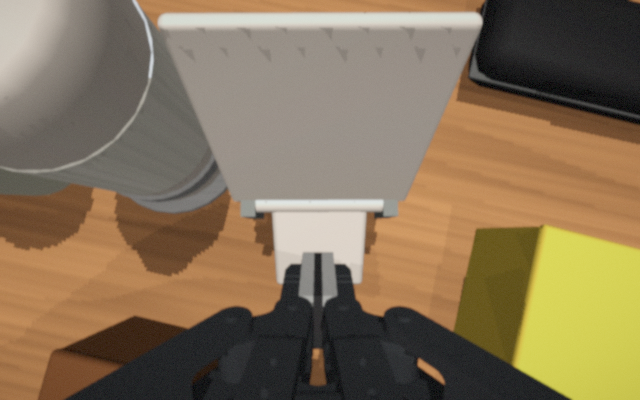

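View pics/s2.png

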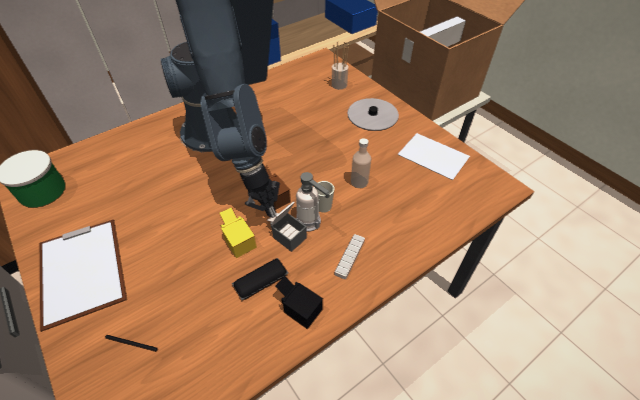

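The lid is at its stop with a 20 N peak. The wrist picture shows it standing open behind the pivot at px (320,205), and the scene picture shows the grey box interior open at (290,230). I'll retreat and check the IK for the spout push.

```bash
cat >> h.py <<'E'
def pose(phi,s,r=.06,z=.188):
    u=np.array([np.cos(phi),np.sin(phi)]); n=np.array([-u[1],u[0]])
    return np.array([*(CAP+r*u+s*n),z])
E
python3 - <<'E'
from h import *
p=np.array(manip.current_ee_pos()); ax=np.array(manip.current_tcp_rot())[:,0]
manip.move_l(p+[-.004,0,.06]); manip.move_l([.50,-.04,.38],attitude=Rz(YAW,0.))
snap('wrist','w3'); print(manip.current_time(),manip.current_force(),manip.current_qpos())
for off in [np.pi/2,-np.pi/2,0,np.pi]:
  for phi in [.18,-.6,-1.35]:
    print(off,phi,np.round(q,2) if (q:=manip.inverse_kinematics(pose(phi,.03),Rz(phi+off))) is not None else None)
E
python3 - <<'E'
from h import *
snap('top','t3')
p=cv2.imread('pics/t3.png'); cv2.imwrite('pics/t3c.png',cv2.resize(p[140:300,270:450],None,fx=4,fy=3.75,interpolation=cv2.INTER_CUBIC))
E
```

```text
12.6667 [-0.06273036  0.18710052  0.95839316] [-1.72795278e-01  1.45154116e-01  1.55412682e+00  2.66796562e-05
  1.44300914e+00  1.18513311e+00]
1.5707963267948966 0.18 [ 0.06  0.59  1.4  -0.    1.16 -0.12]
1.5707963267948966 -0.6 [-0.02  0.6   1.37 -0.    1.17  0.58]
1.5707963267948966 -1.35 [-0.08  0.56  1.45 -0.    1.14  1.27]
-1.5707963267948966 0.18 None
-1.5707963267948966 -0.6 [-0.02  0.6   1.37 -0.    1.17 -2.56]
-1.5707963267948966 -1.35 [-0.08  0.56  1.45 -0.    1.14 -1.87]
0 0.18 [ 0.06  0.59  1.4  -0.    1.16  1.45]
0 -0.6 [-0.02  0.6   1.37 -0.    1.17  2.16]
0 -1.35 [-0.08  0.56  1.45 -0.    1.14  2.84]
3.141592653589793 0.18 [ 0.06  0.59  1.4  -0.    1.16 -1.69]
3.141592653589793 -0.6 [-0.02  0.6   1.37 -0.    1.17 -0.99]
3.141592653589793 -1.35 [-0.08  0.56  1.45 -0.    1.14 -0.3 ]
```

View pics/w3.png

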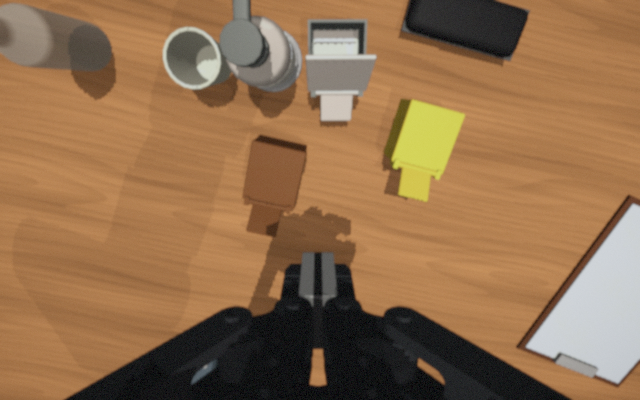

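View pics/t3c.png

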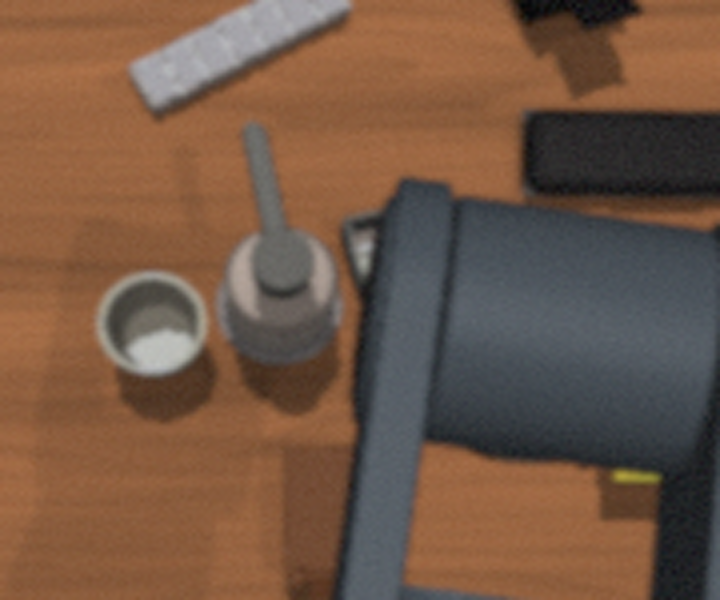

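The lid stays open, at px (338,75) in the wrist view, with the interior visible. Spout push next, with the tool turning along with it.

```bash
python3 - <<'E'
from h import *
R=lambda phi:Rz(phi+np.pi/2)
p0=.18
manip.move_ptp(pose(p0,.034,z=.26),R(p0)); manip.move_l(pose(p0,.034),max_speed=.12)
f0=np.array(manip.current_force()); print(manip.current_time(),manip.current_ee_pos())
manip.move_l(pose(p0,.020),max_speed=.05); print(np.round(manip.current_force()-f0,2))
for phi in np.linspace(p0,-1.347,9)[1:]:
    manip.move_l(pose(phi,.0185),attitude=R(phi),max_speed=.06)
    f=np.array(manip.current_force())-f0; print(round(phi,2),np.round(f,2),np.round(manip.current_ee_pos()-pose(phi,.0185),4))
    if np.linalg.norm(f)>12: print('STOP');break
print(manip.current_time()); snap('scene','s4'); snap('wrist','w4')
p=cv2.imread('pics/s4.png'); cv2.imwrite('pics/s4c.png',cv2.resize(p[140:300,210:390],None,fx=4,fy=3.75,interpolation=cv2.INTER_CUBIC))
E
```

```text
14.65 [0.6503451  0.08963241 0.18890263]
[ 0.74 -0.99 -0.92]
-0.01 [ 0.2  -0.76 -1.83] [-0.0001  0.0001 -0.    ]
-0.2 [ 0.42 -0.84 -1.09] [-0.0001  0.0003 -0.    ]
-0.39 [-0.05 -0.29 -1.49] [-0.0001  0.0004  0.    ]
-0.58 [ 0.44 -0.36 -1.2 ] [-0.      0.0004  0.    ]
-0.77 [ 0.37 -1.15 -0.84] [0.0001 0.0003 0.0001]
-0.97 [ 1.28 -1.17 -1.64] [0.0001 0.0003 0.0001]
-1.16 [ 0.77 -0.62 -1.34] [0.0002 0.0003 0.0001]
-1.35 [ 0.19 -0.91 -0.32] [0.0003 0.0003 0.0001]
17.9083
```

View pics/s4c.png

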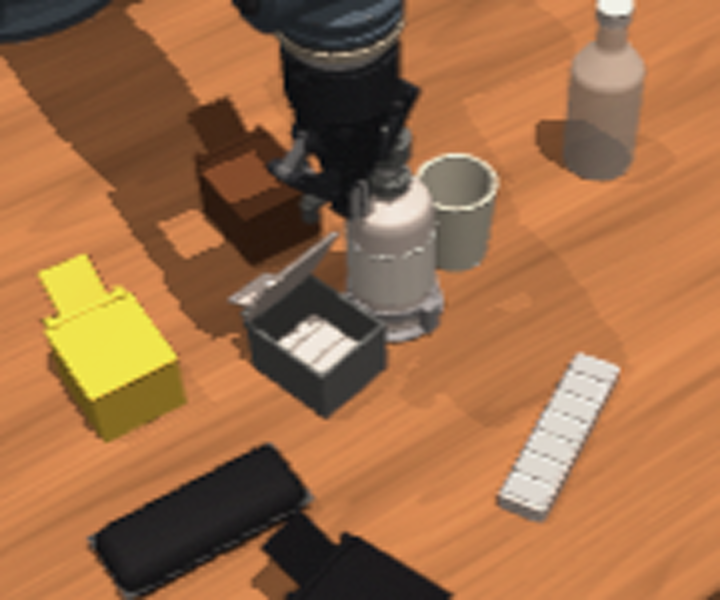

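View pics/w4.png

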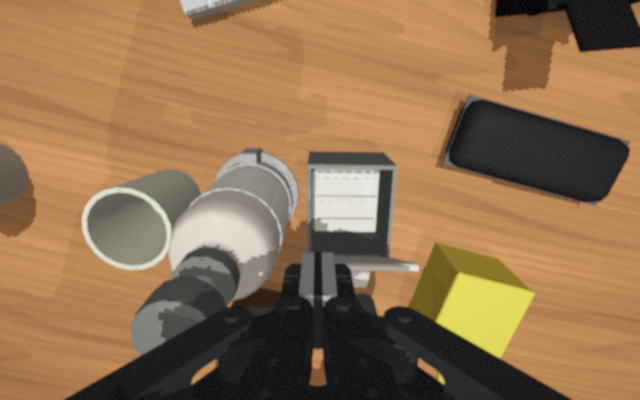

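The wrist view shows the open box at px (350,205) with the lid intact, but the gripper hides the spout. I'll back off and look.

```bash
python3 - <<'E'
from fit import *
phi=-1.347
manip.move_l(pose(phi,.035),max_speed=.1); manip.move_l(pose(phi,.035,z=.28))
manip.move_ptp([.50,-.03,.40],Rz(YAW))
p,d=snap('wrist','w5'); X=unproj('wrist',d); ok=d>0
r=capfit(X,ok,[.597,.0455,-1.35]); o=r[0][:2]+.08*np.array([np.cos(r[0][2]),np.sin(r[0][2])]); print('cap',r,'outlet',o,'err',o-BOX,np.hypot(*(o-BOX)))
print(manip.look_for('wrist','outlet')[:2]); 
p,d=snap('scene','s5'); X=unproj('scene',d); ok=d>0
r=capfit(X,ok,[.597,.0455,-1.35]); o=r[0][:2]+.08*np.array([np.cos(r[0][2]),np.sin(r[0][2])]); print('cap',r,'outlet',o,'err',o-BOX)
print(manip.current_time())
E
```

```text
cap (array([ 0.59747364,  0.04573555, -1.34128203]), np.float64(1.9904414287541152e-07)) outlet [ 0.615674   -0.03216661] err [-0.000326    0.00583339] 0.005842490012956265
[{'at': [0.6015, 0.0316, 0.2107], 'confidence': 0.88}, {'at': [0.5624, 0.2717, 0.1183], 'confidence': 0.65}]
cap (array([ 0.59870375,  0.04560148, -1.33642601]), np.float64(0.00030134371159896945)) outlet [ 0.61728219 -0.03221139] err [0.00128219 0.00578861]
20.025
```

View pics/w5.png

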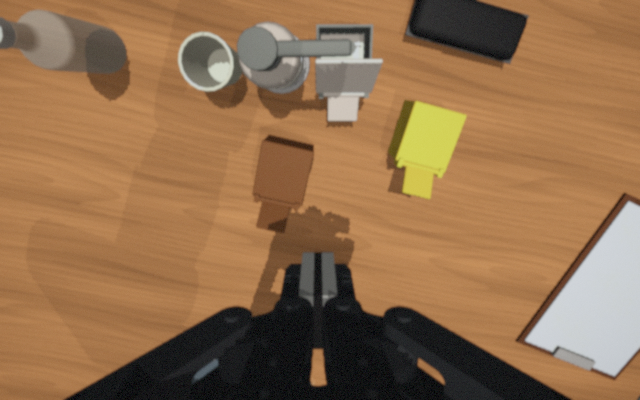

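View pics/s5.png

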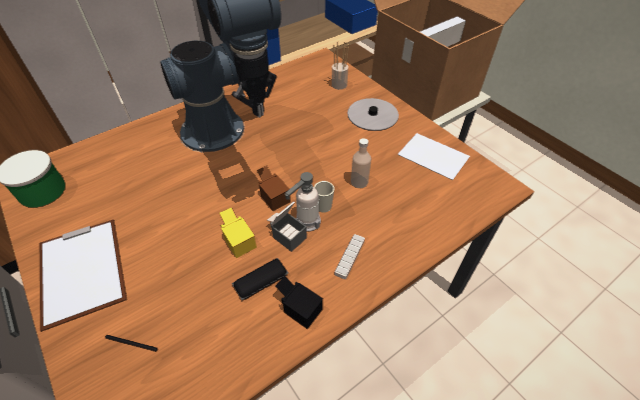

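Both fits put the spout at -1.34 rad, with the outlet about 6 mm from the box centre, well inside 24 mm. I'll check the lid angle, then press the pump.

```bash
cat > lidang.py <<'E'
from h import *
def lidang(d,cam='wrist'):
    X=unproj(cam,d); x,y,z=X[...,0],X[...,1],X[...,2]
    bx=(x-BOX[0])*EX[0]+(y-BOX[1])*EX[1]; by=-(x-BOX[0])*EX[1]+(y-BOX[1])*EX[0]
    m=(d>0)&(abs(by)<.028)&(z>.08)&(z<.135)&(bx>-.05)&(bx<.01)
    if m.sum()<20: return None
    v=np.linalg.svd(np.stack([bx[m],by[m],z[m]],1)-np.array([bx[m].mean(),by[m].mean(),z[m].mean()]))[2][2]
    return m.sum(),np.arctan2(abs(v[0]),abs(v[2]))
E
python3 - <<'E'
from lidang import *
print('lid',lidang(np.load('pics/w5.npy')))
C=np.array([.5975,.0456])
manip.move_ptp([*C,.26],Rz(YAW)); manip.move_l([*C,.216],max_speed=.1)
f0=np.array(manip.current_force()); print(manip.current_ee_pos(),f0)
for z in [.210,.206,.202,.198,.196,.1945,.1935,.1925,.192]:
    manip.move_l([*C,z],max_speed=.05); f=np.array(manip.current_force())-f0; print(z,np.round(f,2),np.round(manip.current_ee_pos()[2],4))
    if np.linalg.norm(f)>13: break
manip.dwell(.3); print(np.round(np.array(manip.current_force())-f0,2),manip.current_time())
snap('scene','s6')
manip.move_l([*C,.225],max_speed=.08); manip.move_l([*C,.28]); manip.move_ptp([.50,-.03,.40],Rz(YAW)); print(manip.current_time())
E
```

```text
lid (np.int64(1237), np.float64(1.1349764537359308))
[0.59778514 0.04541032 0.21692208] [-0.06011809 -0.62043065  0.14964822]
0.21 [ 0.21  0.31 -0.89] 0.2103
0.206 [0.44 0.55 4.13] 0.2062
0.202 [0.64 0.82 4.82] 0.2023
0.198 [0.36 0.49 5.25] 0.1984
0.196 [-0.43 -0.06  6.3 ] 0.1965
0.1945 [-0.29  1.54  7.3 ] 0.1951
0.1935 [-0.72  0.96  7.3 ] 0.1942
0.1925 [-0.64  1.45  7.32] 0.1932
0.192 [-0.42  0.36  8.05] 0.1927
[0.29 0.15 7.88] 23.9583
25.8083
```

```bash
python3 - <<'E'
from fit import *; from lidang import lidang
p,d=snap('wrist','w7'); X=unproj('wrist',d)
print('lid',lidang(d))
r=capfit(X,d>0,[.597,.0455,-1.35]); o=r[0][:2]+.08*np.array([np.cos(r[0][2]),np.sin(r[0][2])]); print(r,'outlet',o,np.hypot(*(o-BOX)))
m=(np.hypot(X[...,0]-.5975,X[...,1]-.0456)<.013)&(X[...,2]>.15); d5=np.load('pics/w5.npy'); X5=unproj('wrist',d5); m5=(np.hypot(X5[...,0]-.5975,X5[...,1]-.0456)<.013)&(X5[...,2]>.15)
print('cap z now/before',np.median(X[m][:,2]),np.median(X5[m5][:,2]),manip.current_force())
for n in ['cup_rim','water','pill_box','glasses_case']: print(n,[np.round(q['at'],3).tolist() for q in manip.look_for('scene',n)[:1]])
snap('scene','s7')
E
```

```text
lid (np.int64(1259), np.float64(1.1354436994566228))
(array([ 0.59734509,  0.04592534, -1.34022915]), np.float64(6.565362227024405e-07)) outlet [ 0.61562747 -0.03195762] 0.006053858018514192
cap z now/before 0.20740553113925853 0.20700323975440527 [0.22185505 0.02441281 0.49795239]
cup_rim [[0.589, 0.123, 0.059]]
water [[0.576, 0.274, 0.098]]
pill_box [[0.793, 0.056, 0.025]]
glasses_case [[0.702, -0.198, 0.033]]
```

View pics/w7.png

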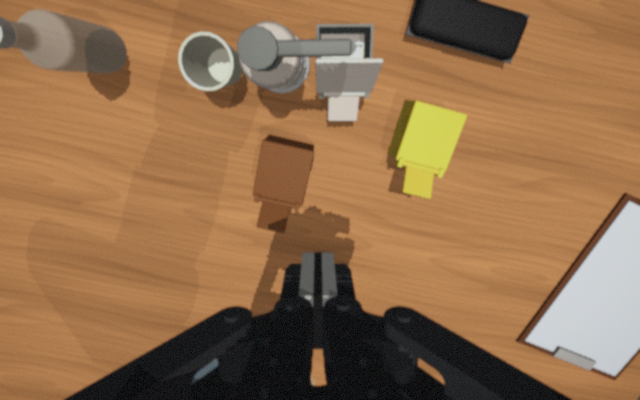

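View pics/s7.png

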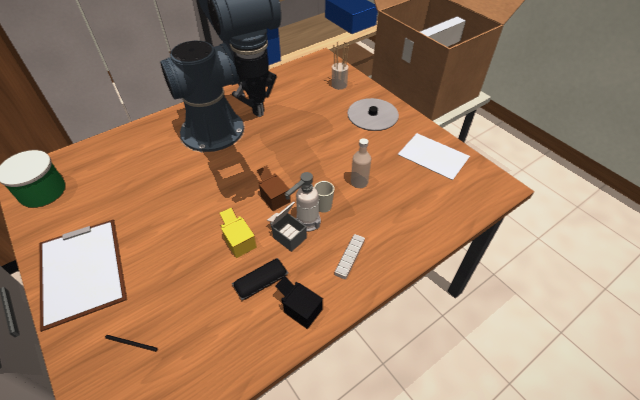

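In the wrist view the cap is at px (258,47) and the outlet end at (350,47), over the open box at (345,50). The lid stands open and nothing else has moved. Handing in.

```bash
python3 -c "
from bench import manip
print(manip.sign_off(), manip.current_time())"
```

```text
the job is handed in; nothing more can be done
the job is handed in; nothing more can be done
```

The job is done and handed in, with the clock at about 26 s of the 48 s allowed. No verdict was reported.

- **Lid:** I pressed the rear tab down to its stop, with a peak of about 20 N. The lid measured about 1.135 rad open both before and after pumping.
- **Spout:** I swung it to -1.34 rad with forces under 3 N. The outlet is about 6 mm from the box centre, against the 24 mm limit.
- **Pump:** I pressed the cap about 17.5 mm down, reaching 8 N at the bottom, held it for 0.3 s and let go. It came back to the same measured height as before (0.2074 m against 0.2070 m).
- **Other objects:** The cup, water bottle, glasses case and pill box showed no displacement beyond measurement noise, at most about 7 mm. The gripper was clear of everything.

**Disagreements:** The depth camera reads the cap top about 3 mm lower than the stated 210 mm, the same before and after pumping. The network's "outlet" detection returned the middle of the cap and spout, so I used my own fit of the cap and spout shape instead.

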